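# Wedge the rocking power supply

### The arm

A 7-joint arm with a two-finger parallel gripper is mounted at the origin on a cart in front of the work surface, level with it; the furniture and walls round the work are solid. World frame = base frame: x ahead of the robot, y to its left, z up, the work surface at z = 0. Lengths are in m, angles in rad, forces in N, time in s.
With the tool pointing down it reaches from about 0.4 to 0.875 m from the base axis. Payload 19.3 kg.
Tool frame: the origin (TCP) lies at the centre of the arm's flange, where the gripper is bolted on; the fingertips stand 173 mm ahead of it and the grasp point (between the pads) lies 155 mm ahead of it; z points along the fingers, y is the line along which they close (so a half turn about z gives the same grasp; the last joint's range is limited). The gripper opens to 85 mm and grips with 20 to 120 N. Pads are 22 mm wide; open, the fingers measure 114 mm over their backs; the gripper's body (76 mm by 85 mm) begins 54 mm behind the grasp point. The pads swing forward as they close: fully open they stand 13 mm farther back than shut.
Start: joints at [-1.359, 0.521, -0.036, 1.599, 0.021, 1.021, -0.113], TCP at [0.174, 0.6, 0.405] pointing down, gripper open.
Joint ranges: [-2.91, 2.91], [-0.3, 2.13], [-1.5, 1.42], [0.17, 2.43], [-1.26, 4.41], [0.16, 1.93], [-2.52, 2.52]. Speed limits (rad/s): [1.89, 1.89, 2.39, 2.39, 3.01, 3.01, 3.01].

### API

Orientations are given as [roll, pitch, yaw] about the fixed x, y, z axes, in that order (R = Rz(yaw) Ry(pitch) Rx(roll)).
In Python, from workcell import bot, imaging, job gives the robot as it stands.
- The arm moves only by the tool carry_out, never from a script. Its argument "targets" is a list of rows, each a list of 3 entries, a list of its own where there are three numbers: the shift along the tool's x, y, z in units of 0.25 m (1.0 is 0.25 m), then the turn, a rotation vector about the tool's x, y, z in units of 180 degrees (1.0 is 180 degrees), then the opening, from 0 (shut) to 1 (fully open). In form: [[[tx, ty, tz], [wx, wy, wz], jaw], ...]. A call has 1 to 8 rows; each row shifts and turns the commanded pose from where the row before left it, along the tool's axes as they then stand; what a row does not reach is not made up. A row lasts 1/8 s, in which the tool goes at most 62.5 mm and 10.7 degrees, less where a joint would pass 70% of its speed; a pose out of reach is approached as far as the arm can. A call with a number of a shift or a turn outside -1 to 1 is refused whole. A call with a gripper value outside its range is refused whole. The fingers move at their own pace and stop on an object; "force" is the grip in N (left out, the last holds). Time passes only in rows, so rows that do not move let the fingers close. It gives the time, the measured TCP pose, the force and the opening at its end, in the units of the state.
- bot.observe(): the state, without advancing time (a new reading comes with each control period).
- imaging.grab_frame(name): name is "side" or "top"; returns a dict with "pixels" (420x560x3 uint8, red, green, blue), "mtx" (3x3 intrinsics, pixels), "cam_to_world" (4x4, takes a point from camera to world coordinates). Camera axes: x right, y down, z forward; pixel columns grow to the right and rows downward; lengths in m; the calibration is good to about 2 mm. A picture is of the moment at which its call begins. There is no depth.
- job.job_done(): hands the job in, once; it reports no verdict.
The state is a dict: "clock": time; "qpos": joint angles; "qd": joint speeds; "joint_efforts": joint torques, N m; "position": TCP position; "tool_rot": TCP orientation; "force": force on the tool from outside, world axes, zero at the start; "moment": the same for the moment, N m; "grip_width": finger opening in m.
Only numpy, scipy, OpenCV 4.12 (cv2) and the standard library are available. Lean on these libraries where they do the work, as an engineer would, in place of code of your own. Each camera call takes 0.05 s, during which the arm holds its last target. There are 200 camera calls.

### The job

The grey power supply rocks because its front-left foot is screwed in too far: press down on its top above that foot to feel it rock, and let it come back. Then push the orange wedge, thin edge first, under that foot until it is snug, without shoving the box along, and take the fingers off the wedge. Press firmly on the same top corner again and finish while still pressing there, with the box no longer rocking; only push and press, lift nothing, and leave the other things alone.

Things in the scene. Friction and masses are not known exactly. Their poses are not given: they have to be found in the camera images.
- supply: Flat grey bench power supply with black front panel, 100 mm (x, front to back) x 150 mm (y) x 40 mm high, 1.2 kg, loose. Origin on the bench under its centre, x towards its back (panel faces -x, the robot), y to its left, z up. Flat underside 12 mm above the bench. Four round rubber feet, 18 mm across, at x = +-40, y = +-64 mm; three reach the bench, the front-left one (-40, +64) does not. It stands level.
- press_spot (a point): Point on the box's flat top right above the short front-left foot, 40 mm above the bench; axes as the box's. Pressed down here with 4 to 7 N (part of it spent on fingertip friction), the box tips over the other diagonal until the short foot meets the bench (about 0.07 to 0.13 rad); released, it drops back level.
- short_foot (a point): Point on the axis of the short front-left foot, 10 mm above the bench when the box is level; axes as the box's. The foot's rubber underside is 5 to 9 mm above the bench, an unknown amount, the same through a run.
- wedge: Orange plastic wedge, 60 mm long (x) x 44 mm wide (y), 60 g, loose, in front of the box with its thin edge roughly towards the short foot. 2 mm thick at the thin edge (+x end), rising evenly to 14 mm at the upright back face (-x end). Origin on the bench under its centre, z up. Slides with under 1 N; the push rises to several N when the slope meets the foot. Holds by friction when let go.
- wedge_tip (a point): Middle of the wedge's thin edge, on the bench; axes as the wedge's.
- wedge_back (a point): Middle of the wedge's upright back face, 7 mm above the bench (the face is 44 mm wide, 14 mm high); axes as the wedge's.
- tape_white: Roll of white tape lying flat, 70 mm across, 25 mm high; origin under its centre. Leave alone.
- skid_3: Orange plastic centring skid (a ring with fins), 65 mm across, 22 mm high; origin under its centre. Leave alone.
- battery_pack_1: Dark battery pack with a yellow label, 52x72x40 mm; origin under its centre. Leave alone.
- charger_brick: Black mains adapter block, 44x92x31 mm; origin under its centre. Leave alone.

How it is judged:
On the way, in this order (a step that is already met when the one before it is completed fails the run):
1. the box is pressed by the fingers near the corner above the short foot and rocks over by more than 0.035 rad (contact force between the fingers and supply above 0.5 N and angle between supply's own z axis and vertical above 0.035 rad and horizontal distance between the grasp point and press_spot below 0.045 m), for 0.1 s.
2. fingers off the box, box level again, and the wedge's thin edge is under the short foot and past its axis (x of wedge_tip in the frame of supply between -0.038 and 0.005 m and y of wedge_tip in the frame of supply between 0.042 and 0.086 m and contact force between the fingers and supply below 0.1 N and angle between supply's own z axis and vertical below 0.03 rad), for 0.2 s.
At the end, for the whole second after the job is handed in: Fingers press the box's top with 2.5 to 35 N within 45 mm of the spot above the short foot; box leans under 0.02 rad, at rest, within 30 mm of its start; wedge let go and carrying over 1 N, its thin edge's middle 2 to 45 mm past that foot's axis and within 22 mm sideways (x of wedge_tip in the frame of supply between -0.038 and 0.005 m and y of wedge_tip in the frame of supply between 0.042 and 0.086 m and contact force between the fingers and supply between 2.5 and 35 N and horizontal distance between the grasp point and press_spot below 0.045 m and contact force between the fingers and wedge below 0.1 N and contact force between wedge and supply above 1 N and angle between supply's own z axis and vertical below 0.02 rad and angular speed of supply below 0.1 rad/s and distance of supply from where it was at the start of the episode below 0.03 m); the arm keeps its last pose, push and grip.
It fails at once if the wedge is lifted off the bench or stood on end (height (world z) of wedge above 0.012 m or angle between wedge's own z axis and vertical above 0.35 rad).
It fails at once if the power supply is lifted or tipped over (height (world z) of supply above 0.02 m or angle between supply's own z axis and vertical above 0.3 rad).
It fails at once if the power supply is shoved more than 35 mm from where it stood (distance of supply from where it was at the start of the episode above 0.035 m).
It fails at once if a bystander is moved more than 15 mm (distance of any of tape_white, skid_3, battery_pack_1, charger_brick from where it was at the start of the episode above 0.015 m).
It also fails if it takes over 58 s, if anything falls off the work surface, if the arm or the gripper's body presses on something with over 40 N, if the wrist force passes 120 N, or if a joint passes its speed limit or range.

## Working session

There is one attempt and no reset: what is moved stays moved. The work goes in short steps, Python scripts to look and compute and a tool call to move; the robot and the scene stay as the last step left them, time stands still between calls to the robot, and variables do not carry over. Pictures are saved under pics/ and viewed, on a budget of 10 in all, crops included, one or two more only if the job needs it, and the job is handed in when it is done.

Besides the shell and the picture viewer there is one more tool, called after "Call:" as name(argument=value, ...) on one line, values as JSON. carry_out: Moves the arm, as the interface text tells. Its arguments: {"type":"object","properties":{"targets":{"type":"array"},"force":{"type":"number"}},"required":["targets"]}

```bash
mkdir -p pics; python3 - <<'E'
from workcell import bot, imaging
import cv2,numpy as np
print(bot.observe())
for n in("top","side"):
    f=imaging.grab_frame(n); np.savez(n+".npz",**f)
    cv2.imwrite(f"pics/{n}0.png",f["pixels"][:,:,::-1]); print(n,f["mtx"],f["cam_to_world"])
E
```

```text
{'clock': 0.0, 'qpos': array([-1.35921401,  0.5220578 , -0.03629537,  1.60000712,  0.02121366,
        1.02111385, -0.11281504]), 'qd': array([-0.0014009 ,  0.00061738, -0.00070301, -0.00045559,  0.00118668,
       -0.00058712, -0.00019585]), 'joint_efforts': array([-5.37048836e-04, -9.27096319e+01,  1.97959967e+00, -3.69957340e+01,
        1.79781258e-02,  7.84316508e-03,  2.26314839e-06]), 'position': array([0.17379282, 0.60020473, 0.40409901]), 'tool_rot': array([-3.14039711e+00,  1.14064668e-04,  2.85976474e+00]), 'force': array([ 0.26410622, -0.61497695,  0.1791655 ]), 'moment': array([ 0.0116336 ,  0.02711073, -0.01350405]), 'grip_width': 0.08542972070765881}
top [[379.26712008   0.         273.1867748 ]
 [  0.         379.26712008 211.31658083]
 [  0.           0.           1.        ]] [[-0.00843469 -0.98821145  0.15286266  0.3986935 ]
 [-0.99987155  0.00625128 -0.01475847  0.00309054]
 [ 0.0136289  -0.15296751 -0.98813723  1.00936244]
 [ 0.          0.          0.          1.        ]]
side [[437.05605758   0.         278.00083973]
 [  0.         437.05605758 210.77416225]
 [  0.           0.           1.        ]] [[-0.99154073 -0.05176644  0.11902616  0.38725588]
 [-0.12947289  0.45913208 -0.87888253  1.13468236]
 [-0.0091521  -0.88685848 -0.46195051  0.66829288]
 [ 0.          0.          0.          1.        ]]
```

View pics/top0.png

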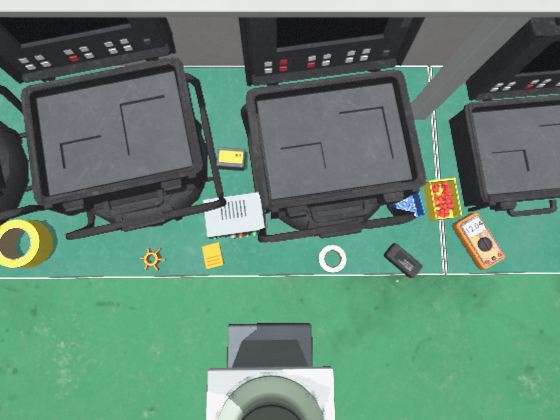

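View pics/side0.png

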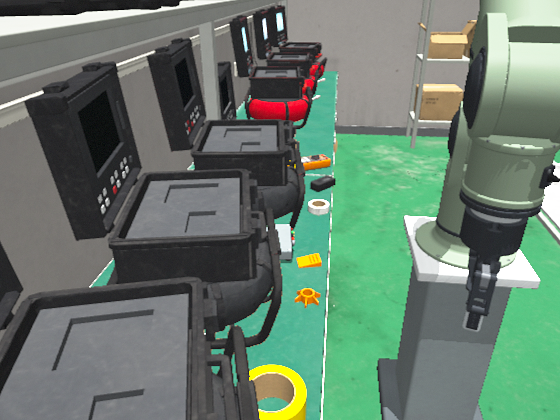

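```bash
python3 - <<'E'
import cv2,numpy as np
t=np.load("top.npz")["pixels"][:,:,::-1]; s=np.load("side.npz")["pixels"][:,:,::-1]
cv2.imwrite("pics/tc.png",cv2.resize(t[175:275,180:300],(720,600),interpolation=cv2.INTER_CUBIC))
cv2.imwrite("pics/sc.png",cv2.resize(s[200:320,210:350],(700,600),interpolation=cv2.INTER_CUBIC))
E
```

```text
(no output)
```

View pics/tc.png

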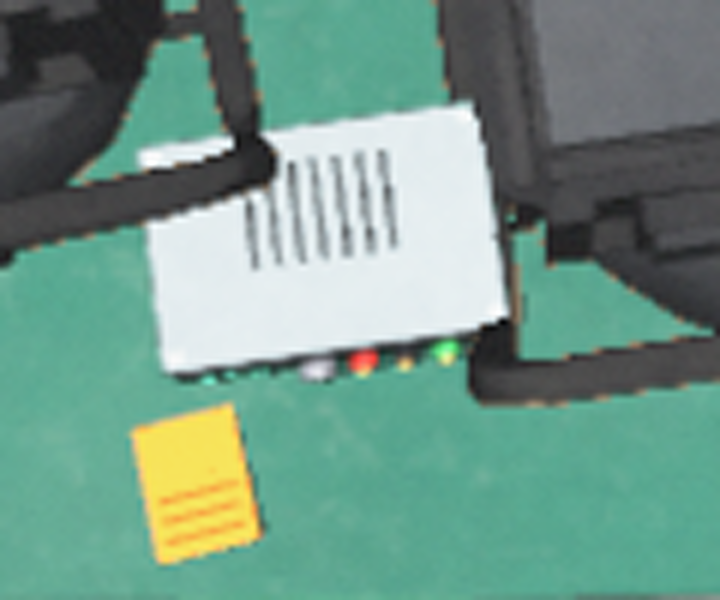

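View pics/sc.png

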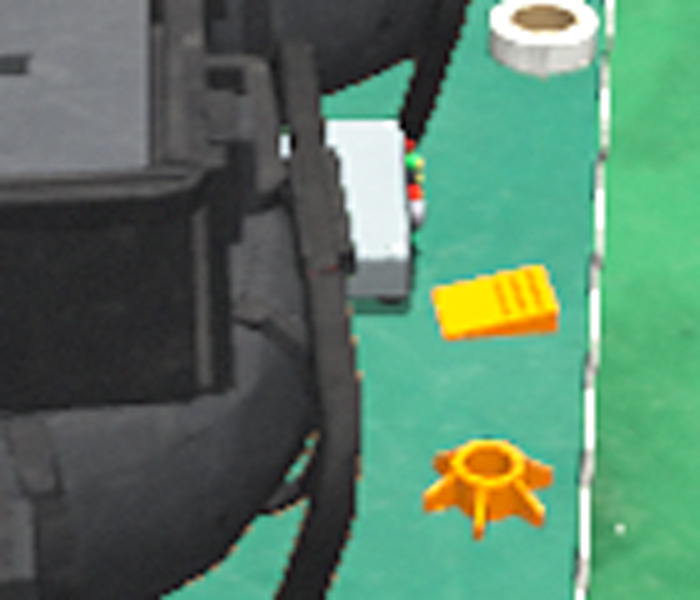

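```bash
cat >h.py <<'E'
import numpy as np
def ray(n,u,v):
    f=np.load(n+".npz");T=f["cam_to_world"]
    d=T[:3,:3]@np.linalg.solve(f["mtx"],[u,v,1]);return T[:3,3],d
def on(n,u,v,z):
    o,d=ray(n,u,v);return (o+d*(z-o[2])/d[2])
T=lambda u,v,z:on("top",180+u/6,175+v/6,z)
S=lambda u,v,z:on("side",210+u/5,200+v/5,z)
E
python3 - <<'E'
from h import *
np.set_printoptions(precision=4,suppress=True)
for n,p in dict(FL=(165,372),FR=(508,318),BL=(140,150),BR=(470,103)).items(): print(n,T(*p,.04))
for n,p in dict(bl=(160,563,.014),br=(262,537,.014),tl=(133,430,.002),tr=(233,405,.002)).items(): print(n,T(*p))
print("side FL",S(408,258,.04),"wedge tl",S(447,338,.002),"tr",S(432,290,.002),"bl",S(558,310,.014), "br",S(543,265,.014))
o1,d1=ray("top",225.8,202.5);o2,d2=ray("side",210+350/5,200+262/5)
A=np.c_[d1,-d2];s=np.linalg.lstsq(A,o2-o1,rcond=None)[0];print(o1+d1*s[0],o2+d2*s[1])
FL,FR,BL,BR=[T(*p,.04) for p in [(165,372),(508,318),(140,150),(470,103)]]
print(np.linalg.norm(FR-FL),np.linalg.norm(BL-FL),np.arctan2(*(FL-FR)[[0,1]]), np.arctan2(*(BL-FL)[[1,0]]))
E
```

```text
FL [0.4833 0.1569 0.04  ]
FR [0.5054 0.0109 0.04  ]
BL [0.5795 0.1694 0.04  ]
BR [0.5994 0.0269 0.04  ]
bl [0.4031 0.1617 0.014 ]
br [0.4138 0.1179 0.014 ]
tl [0.4612 0.1766 0.002 ]
tr [0.4719 0.1327 0.002 ]
side FL [0.4833 0.1664 0.04  ] wedge tl [0.4608 0.1826 0.002 ] tr [0.4728 0.1383 0.002 ] bl [0.4035 0.1674 0.014 ] br [0.4134 0.1248 0.014 ]
[0.5778 0.1145 0.011 ] [0.5211 0.1137 0.0007]
0.14772757333598782 0.09694088695948198 -0.15007568997938286 0.1293428917601328
```

```bash
python3 - <<'E'
from h import *
np.set_printoptions(precision=4,suppress=True)
for a,b in [((275,165),(318,50)),((265,150),(300,45)),((480,395),(408,150))]:
    o1,d1=ray("top",180+a[0]/6,175+a[1]/6);o2,d2=ray("side",210+b[0]/5,200+b[1]/5)
    s=np.linalg.lstsq(np.c_[d1,-d2],o2-o1,rcond=None)[0];print(o1+d1*s[0],o2+d2*s[1])
yaw=-0.143
R=np.array([[np.cos(yaw),-np.sin(yaw)],[np.sin(yaw),np.cos(yaw)]])
for z in (.1,.15,.2,.25,.3): print(z,"handle left bar edge",T(10,250,z)[:2],T(150,215,z)[:2],T(275,165,z)[:2],"R handle",T(480,400,z)[:2],T(475,380,z)[:2])
E
```

```text
[0.5565 0.1012 0.1295] [0.5393 0.1003 0.1263]
[0.5618 0.1047 0.1332] [0.5485 0.104  0.1306]
[0.474  0.0233 0.0215] [0.4978 0.0246 0.0233]
0.1 handle left bar edge [0.5277 0.2105] [0.5416 0.1546] [0.5618 0.1045] R handle [0.466  0.0217] [0.474  0.0237]
0.15 handle left bar edge [0.5206 0.1991] [0.5337 0.1463] [0.5528 0.0989] R handle [0.4623 0.0207] [0.4699 0.0226]
0.2 handle left bar edge [0.5135 0.1877] [0.5259 0.1379] [0.5439 0.0933] R handle [0.4586 0.0197] [0.4657 0.0214]
0.25 handle left bar edge [0.5064 0.1763] [0.518  0.1296] [0.5349 0.0877] R handle [0.4549 0.0186] [0.4616 0.0203]
0.3 handle left bar edge [0.4993 0.1649] [0.5102 0.1213] [0.5259 0.0822] R handle [0.4512 0.0176] [0.4574 0.0192]
```

```bash
cat >>h.py <<'E'
from scipy.spatial.transform import Rotation as Ro
C=np.array([.5419,.092,0]);YB=.143
def W(x,y,z=0):
    c,s=np.cos(YB),np.sin(YB);return C+[c*x-s*y,s*x+c*y,z]
def plan(tip,yaw,tilt,L=.173):
    "fingertip target, tool yaw (x back towards robot: pi+..), tilt>0 body leans to robot"
    from workcell import bot
    o=bot.observe();R0=Ro.from_euler("xyz",o["tool_rot"]);R1=Ro.from_euler("xyz",[np.pi,0,yaw])*Ro.from_rotvec([0,-tilt,0])
    p1=np.array(tip)-R1.apply([0,0,L]);d=p1-o["position"]
    rv=(R0.inv()*R1).as_rotvec()/np.pi
    print("now",o["position"].round(4),o["tool_rot"].round(3),"F",o["force"].round(2),"grip",round(o["grip_width"],4),"t",o["clock"],"tip",(o["position"]+R0.apply([0,0,L])).round(4))
    print("goal tcp",p1.round(4),"turn",rv.round(4),"| shift if turned last",(R0.inv().apply(d)/.25).round(4),"| turned first",(R1.inv().apply(d)/.25).round(4))
E
python3 - <<'E'
from h import *
t=W(-.036,.064,.1);print(t);plan(t,np.pi+YB,.262)
E
```

```text
[0.49714661 0.15021627 0.1       ]
now [0.1738 0.6002 0.4042] [-3.141  0.     2.86 ] F [-0.94 -0.29  0.37] grip 0.0857 t 0.1 tip [0.1738 0.6001 0.2312]
goal tcp [0.4528 0.1438 0.2671] turn [-0.018  -0.0822 -0.1344] | shift if turned last [-1.5797 -1.4427  0.5499] | turned first [-0.6735 -1.966   0.7484]
```

Call:
carry_out(targets=[[[-0.13,-0.12,0],[0,0,0],0],[[-0.13,-0.12,0],[0,0,0],0],[[-0.13,-0.12,0],[0,0,0],0],[[-0.13,-0.12,0],[0,0,0],0],[[-0.13,-0.12,0],[0,0,0],0],[[-0.13,-0.12,0],[0,0,0],0],[[-0.13,-0.12,0],[0,0,0],0],[[-0.13,-0.12,0],[0,0,0],0]])

```text
clock: 1.1
position: [0.3574, 0.2961, 0.4046]
tool_rot: [-3.141, -0.0, 2.86]
force: [0.3, 0.2, -0.0]
grip_width: -0.0001
```

Call:
carry_out(targets=[[[-0.13,-0.12,0],[0,0,0],0],[[-0.13,-0.12,0],[0,0,0],0],[[-0.13,-0.12,0],[0,0,0],0],[[-0.13,-0.12,0],[0,0,0],0],[[0,0,0],[-0.006,-0.027,-0.045],0],[[0,0,0],[-0.006,-0.027,-0.045],0],[[0,0,0],[-0.006,-0.027,-0.045],0],[[0,0,0],[0,0,0],0]])

```text
clock: 2.1
position: [0.4479, 0.1459, 0.4047]
tool_rot: [3.14, 0.258, -2.998]
force: [0.2, 0.3, -0.0]
grip_width: 0.0001
```

```bash
python3 - <<'E'
from h import *
t=W(-.036,.064,.06);plan(t,np.pi+YB,.262)
E
```

```text
now [0.4479 0.1459 0.4047] [ 3.14   0.258 -2.998] F [ 0.2   0.25 -0.04] grip 0.0001 t 2.1 tip [0.4916 0.1525 0.2374]
goal tcp [0.4528 0.1438 0.2271] turn [ 0.0006 -0.0013  0.0003] | shift if turned last [ 0.1637 -0.012   0.6913] | turned first [ 0.1665 -0.0109  0.6907]
```

Call:
carry_out(targets=[[[0.033,-0.002,0.138],[0,0,0],0],[[0.033,-0.002,0.138],[0,0,0],0],[[0.033,-0.002,0.138],[0,0,0],0],[[0.033,-0.002,0.138],[0,0,0],0],[[0.033,-0.002,0.138],[0,0,0],0],[[0,0,0],[0,0,0],0]])

```text
clock: 2.85
position: [0.4528, 0.1427, 0.2449]
tool_rot: [-3.13, 0.253, -2.999]
force: [0.1, -0.5, 0.6]
grip_width: 0.0001
```

```bash
python3 - <<'E'
from h import *
from workcell import imaging
import cv2
plan(W(-.036,.064,.044),np.pi+YB,.262)
f=[imaging.grab_frame(n)["pixels"][:,:,::-1] for n in("top","side")]
cv2.imwrite("pics/p1.png",np.hstack([cv2.resize(f[0][165:285,180:280],(400,480)),cv2.resize(f[1][180:300,240:340],(400,480))]))
E
```

```text
now [0.4528 0.1427 0.2449] [-3.13   0.253 -2.999] F [ 0.11 -0.46  0.6 ] grip 0.0001 t 2.85 tip [0.496  0.1469 0.0774]
goal tcp [0.4528 0.1438 0.2111] turn [-0.0037 -0.0028 -0.0002] | shift if turned last [0.0331 0.006  0.1309] | turned first [0.0342 0.0045 0.1306]
```

View pics/p1.png

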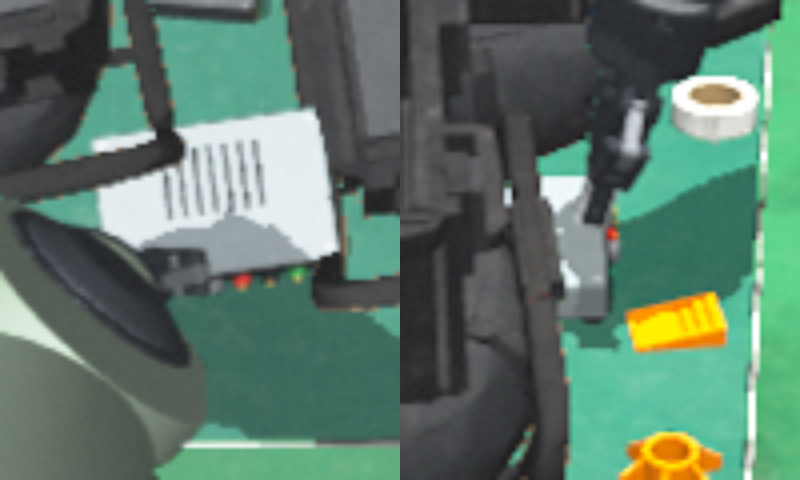

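```bash
python3 - <<'E'
from h import *
from workcell import bot
print(bot.observe()["qpos"].round(3),on("side",240+(595-400)/4,180+220/4,.077))
plan(W(-.036,.064,.044),np.pi+YB,.262)
E
```

```text
[-0.487  0.52   0.036  2.208  0.39   0.187  0.879] [0.49337668 0.14411272 0.077     ]
now [0.453  0.1429 0.2463] [-3.132  0.256 -2.999] F [ 0.53 -0.39 -0.14] grip -0.0002 t 2.95 tip [0.4966 0.1474 0.079 ]
goal tcp [0.4528 0.1438 0.2111] turn [-0.0032 -0.0019 -0.0001] | shift if turned last [0.0361 0.0051 0.1362] | turned first [0.0369 0.0038 0.136 ]
```

Call:
carry_out(targets=[[[0.0,0.0,0],[0,0,0],0],[[0.01,0,0.04],[0,0,0],0],[[0,0,0],[0,0,0],0]])

```text
clock: 3.32
position: [0.4528, 0.1431, 0.2359]
tool_rot: [-3.131, 0.257, -2.997]
force: [-0.4, 0.1, 0.1]
grip_width: 0.0
```

```bash
python3 - <<'E'
from h import *
from workcell import bot
print(bot.observe()["qpos"].round(3))
plan(W(-.036,.064,.044),np.pi+YB,.262)
E
```

```text
[-0.486  0.542  0.033  2.213  0.458  0.162  0.811]
now [0.4528 0.1431 0.2359] [-3.131  0.257 -2.997] F [-0.41  0.09  0.14] grip 0.0 t 3.325 tip [0.4965 0.1476 0.0686]
goal tcp [0.4528 0.1438 0.2111] turn [-0.0032 -0.0017  0.0006] | shift if turned last [0.0248 0.0041 0.0959] | turned first [0.0254 0.0031 0.0958]
```

```bash
python3 - <<'E'
from h import *
plan(W(-.043,.064,.048),np.pi+YB,.14)
E
```

```text
now [0.4528 0.1431 0.2359] [-3.131  0.257 -2.997] F [-0.41  0.09  0.14] grip 0.0 t 3.325 tip [0.4965 0.1476 0.0686]
goal tcp [0.4663 0.1458 0.2193] turn [-0.0032  0.0371  0.0004] | shift if turned last [-0.0364  0.0038  0.0781] | turned first [-0.0452  0.0031  0.0733]
```

Call:
carry_out(targets=[[[0,0,0],[-0.003,0.037,0],0],[[-0.023,0.002,0],[0,0,0],0],[[-0.022,0.001,0.037],[0,0,0],0],[[0,0,0.036],[0,0,0],0],[[0,0,0],[0,0,0],0]])

```text
clock: 3.95
position: [0.4659, 0.146, 0.2181]
tool_rot: [-3.14, 0.141, -2.996]
force: [-0.9, 1.5, 0.0]
grip_width: 0.0
```

```bash
python3 - <<'E'
from h import *
from workcell import bot
print(bot.observe()["qpos"].round(3))
plan(W(-.043,.064,.035),np.pi+YB,.14)
E
```

```text
[-0.329  0.598 -0.143  2.135  0.423  0.304  0.877]
now [0.4659 0.146  0.2181] [-3.14   0.141 -2.996] F [-0.92  1.48  0.02] grip 0.0 t 3.95 tip [0.49   0.1492 0.0468]
goal tcp [0.4663 0.1458 0.2063] turn [-0.0005  0.0002  0.0009] | shift if turned last [ 0.0051 -0.0012  0.0471] | turned first [ 0.005  -0.0013  0.0471]
```

Call:
carry_out(targets=[[[0.002,0,0.016],[0,0,0],0],[[0.001,0,0.008],[0,0,0],0],[[0,0,0],[0,0,0],0]])

```text
clock: 4.32
position: [0.4664, 0.1457, 0.213]
tool_rot: [-3.141, 0.142, -2.997]
force: [-0.3, 0.3, 0.1]
grip_width: 0.0001
```

Call:
carry_out(targets=[[[0.001,0,0.008],[0,0,0],0],[[0,0,0],[0,0,0],0]])

```text
clock: 4.58
position: [0.4664, 0.1458, 0.211]
tool_rot: [-3.141, 0.142, -2.997]
force: [-3.1, 1.1, 2.7]
grip_width: -0.0001
```

Call:
carry_out(targets=[[[0.001,0,0.008],[0,0,0],0],[[0,0,0],[0,0,0],0]])

```text
clock: 4.82
position: [0.4665, 0.1457, 0.209]
tool_rot: [-3.141, 0.142, -2.997]
force: [-2.0, 1.5, 4.7]
grip_width: -0.0
```

Call:
carry_out(targets=[[[0.001,0,0.006],[0,0,0],0],[[0.001,0,0.006],[0,0,0],0],[[0,0,0],[0,0,0],0],[[0,0,0],[0,0,0],0]])

```text
clock: 5.32
position: [0.4665, 0.1458, 0.206]
tool_rot: [-3.141, 0.142, -2.997]
force: [-1.8, 0.9, 4.8]
grip_width: -0.0
```

```bash
python3 - <<'E'
from h import *
from workcell import imaging
import cv2
plan(W(-.043,.064,.05),np.pi+YB,.14)
f=[imaging.grab_frame(n)["pixels"][:,:,::-1] for n in("top","side")]
cv2.imwrite("pics/p2.png",np.hstack([cv2.resize(f[0][165:285,180:280],(400,480)),cv2.resize(f[1][200:300,250:330],(400,480))]))
E
```

```text
now [0.4665 0.1458 0.206 ] [-3.141  0.142 -2.997] F [-1.79  0.94  4.85] grip -0.0 t 5.325 tip [0.4907 0.1491 0.0347]
goal tcp [0.4663 0.1458 0.2213] turn [-0.0002  0.0006  0.0005] | shift if turned last [-0.0081  0.0001 -0.0607] | turned first [-0.008   0.0001 -0.0608]
```

View pics/p2.png

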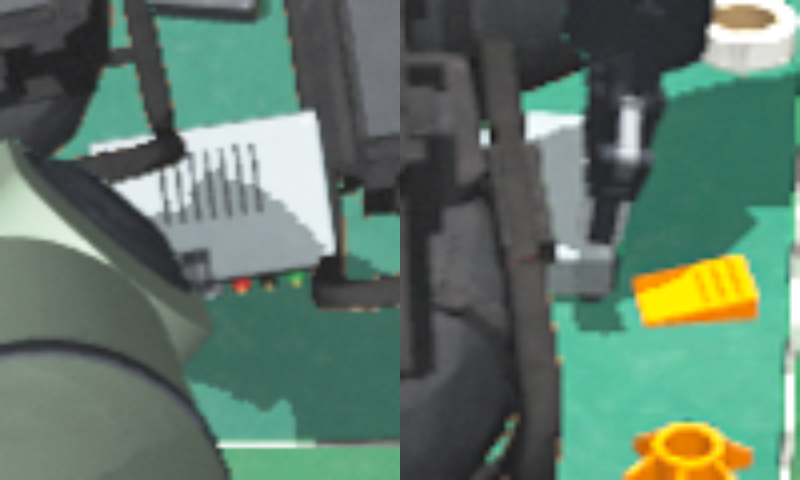

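Call:
carry_out(targets=[[[0,0,0.004],[0,0,0],0],[[0,0,0],[0,0,0],0],[[-0.005,0,-0.03],[0,0,0],0],[[-0.01,0,-0.08],[0,0,0],0],[[-0.01,0,-0.12],[0,0,0],0],[[-0.01,0,-0.12],[0,0,0],0],[[0,0,0],[0,0,0],0.2],[[0,0,0],[0,0,0],0.2]])

```text
clock: 6.42
position: [0.4629, 0.145, 0.2926]
tool_rot: [-3.14, 0.142, -2.998]
force: [-0.1, -0.0, -0.5]
grip_width: 0.0168
```

```bash
python3 - <<'E'
from h import *
from workcell import bot
print(bot.observe()["qpos"].round(3))
plan([.384,.137,.10],np.pi+.251,0)
E
```

```text
[-0.239  0.456 -0.255  2.104  0.341  0.483  0.959]
now [0.4629 0.145  0.2926] [-3.14   0.142 -2.998] F [-0.13 -0.   -0.51] grip 0.0168 t 6.425 tip [0.4871 0.1483 0.1213]
goal tcp [0.384 0.137 0.273] turn [-0.0028  0.045  -0.034 ] | shift if turned last [0.3249 0.0138 0.0329] | turned first [0.3138 0.0475 0.0784]
```

Call:
carry_out(targets=[[[0,0,0],[-0.001,0.023,-0.017],0.2],[[0,0,0],[-0.001,0.022,-0.017],0.2],[[0.08,0.012,0],[0,0,0],0.2],[[0.08,0.012,0],[0,0,0],0.2],[[0.08,0.012,0],[0,0,0],0.2],[[0.074,0.012,0],[0,0,0],0.2],[[0,0,0.07],[0,0,0],0.2],[[0,0,0],[0,0,0],0.2]])

```text
clock: 7.42
position: [0.3835, 0.1372, 0.2742]
tool_rot: [-3.139, -0.003, -2.89]
force: [0.0, 0.4, 0.4]
grip_width: 0.0176
```

```bash
python3 - <<'E'
from h import *
from workcell import bot,imaging
import cv2
print(bot.observe()["qpos"].round(3))
plan([.384,.137,.008],np.pi+.251,0)
f=[imaging.grab_frame(n)["pixels"][:,:,::-1] for n in("top","side")]
cv2.imwrite("pics/p3.png",np.hstack([cv2.resize(f[0][165:285,180:280],(400,480)),cv2.resize(f[1][200:300,250:330],(400,480))]))
E
```

```text
[-0.21   0.431 -0.346  2.245  0.297  0.511  1.034]
now [0.3835 0.1372 0.2742] [-3.139e+00 -3.000e-03 -2.890e+00] F [0.   0.43 0.45] grip 0.0176 t 7.425 tip [0.3832 0.1367 0.1012]
goal tcp [0.384 0.137 0.181] turn [-0.0008 -0.0009  0.0002] | shift if turned last [-0.0026 -0.0005  0.3727] | turned first [-0.0016 -0.0014  0.3727]
```

View pics/p3.png

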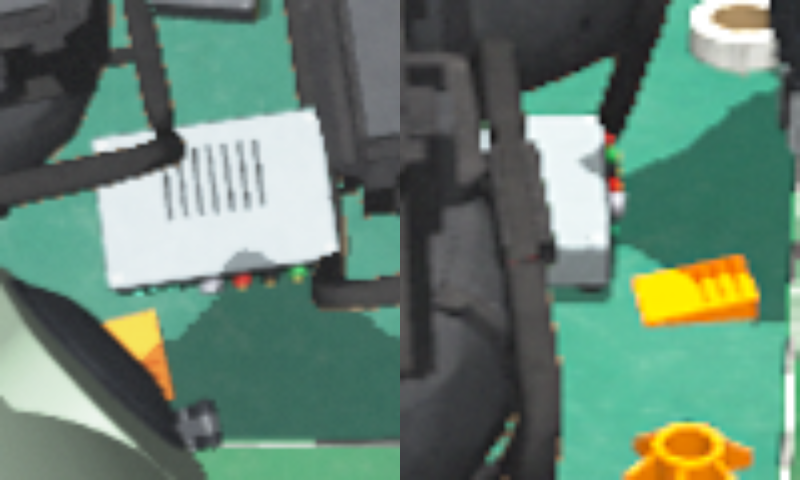

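Call:
carry_out(targets=[[[0,0,0.1],[0,0,0],0.2],[[0,0,0.1],[0,0,0],0.2],[[0,0,0.1],[0,0,0],0.2],[[0,0,0.06],[0,0,0],0.2],[[0,0,0.02],[0,0,0],0.2],[[0,0,0],[0,0,0],0.2]])

```text
clock: 8.28
position: [0.3841, 0.1372, 0.1805]
tool_rot: [-3.139, 0.0, -2.89]
force: [0.5, -0.2, -0.6]
grip_width: 0.0168
```

```bash
python3 - <<'E'
from h import *
from workcell import bot,imaging
import cv2
print(bot.observe()["qpos"].round(3))
plan([.384,.137,.006],np.pi+.251,0)
f=[imaging.grab_frame(n)["pixels"][:,:,::-1] for n in("top","side")]
cv2.imwrite("pics/p4.png",np.hstack([cv2.resize(f[0][165:285,180:280],(400,480)),cv2.resize(f[1][200:300,270:350],(400,480))]))
E
```

```text
[-0.348  0.636 -0.18   2.286  0.45   0.253  0.891]
now [0.3841 0.1372 0.1805] [-3.139  0.    -2.89 ] F [ 0.46 -0.19 -0.6 ] grip 0.0168 t 8.275 tip [0.3842 0.1368 0.0075]
goal tcp [0.384 0.137 0.179] turn [-0.0007  0.      0.0001] | shift if turned last [ 0.0006 -0.0007  0.0061] | turned first [ 0.0006 -0.0007  0.0061]
```

View pics/p4.png

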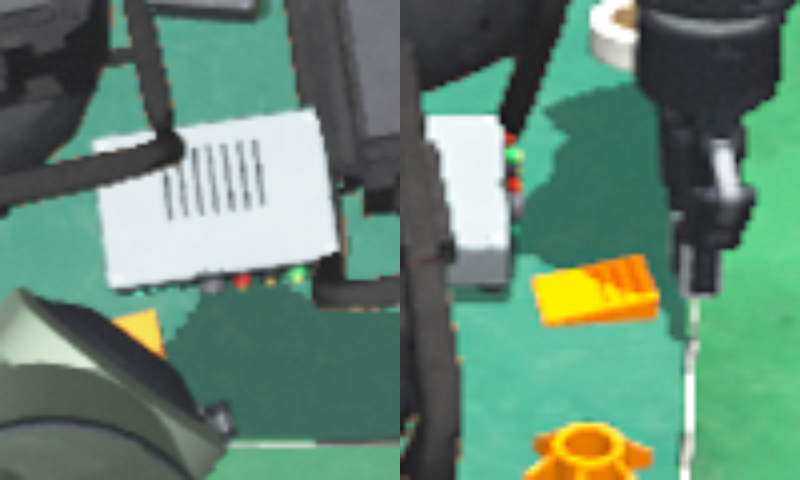

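Call:
carry_out(targets=[[[-0.024,0,0],[0,0,0],0.2],[[-0.024,0,0],[0,0,0],0.2],[[-0.012,0,0],[0,0,0.006],0.2],[[-0.012,0,0],[0,0,0.007],0.2],[[-0.012,0,0],[0,0,0.007],0.2],[[-0.012,0,0],[0,0,0.007],0.2],[[-0.012,0,0],[0,0,0.007],0.2],[[0,0,0],[0,0,0],0.2]])

```text
clock: 9.38
position: [0.4105, 0.1433, 0.1803]
tool_rot: [-3.139, 0.0, -2.998]
force: [1.0, -0.5, 0.1]
grip_width: 0.0173
```

```bash
python3 - <<'E'
from h import *
from workcell import bot,imaging
import cv2
plan(W(-.09,.064,.006),np.pi+.143,0)
f=imaging.grab_frame("side")["pixels"][:,:,::-1]
cv2.imwrite("pics/p5.png",cv2.resize(f[220:290,270:350],(800,600),interpolation=cv2.INTER_CUBIC))
E
```

```text
now [0.4105 0.1433 0.1803] [-3.139  0.    -2.998] F [ 0.98 -0.52  0.15] grip 0.0173 t 9.375 tip [0.4106 0.1429 0.0073]
goal tcp [0.4437 0.1425 0.179 ] turn [-0.0007  0.0001  0.0003] | shift if turned last [-0.1312 -0.022   0.0053] | turned first [-0.1312 -0.0219  0.0052]
```

View pics/p5.png

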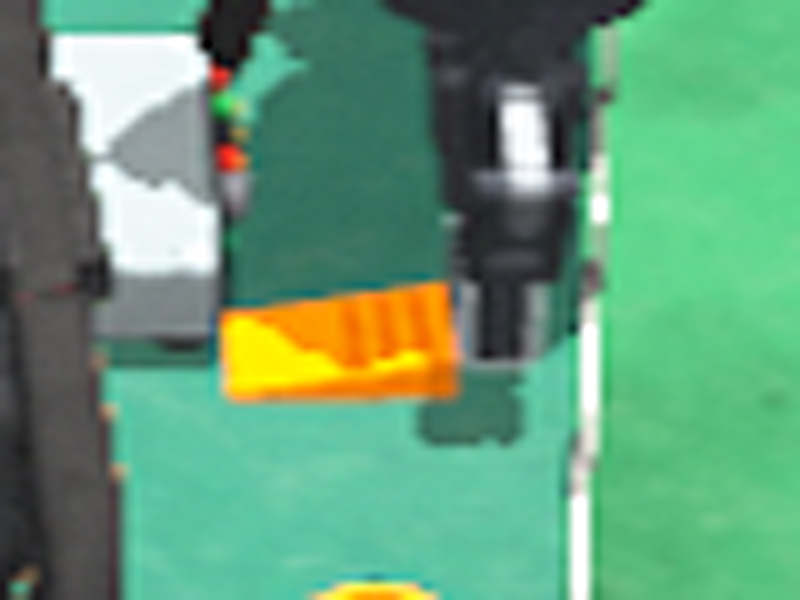

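```bash
python3 - <<'E'
from h import *
P=lambda u,v,z:on("side",270+u/10,220+v*70/600,z)
F=P(220,272,.04);l=P(230,402,0);r=P(222,317,.002);b=P(458,397,0)
print(F,l,r,b)
R=Ro.from_euler("z",-YB)
for q in (l,r,(l+r)/2): print(R.apply(q-F)+[-.05,.075,0])
E
```

```text
[0.48220454 0.16693562 0.04      ] [0.47813592 0.17848291 0.        ] [0.48472829 0.13461405 0.002     ] [0.418256  0.1687537 0.       ]
[-0.05238145  0.08700926 -0.04      ]
[-0.05210826  0.04264867 -0.038     ]
[-0.05224485  0.06482896 -0.039     ]
```

Call:
carry_out(targets=[[[-0.012,0,0],[0,0,0],0.2],[[-0.012,0,0],[0,0,0],0.2],[[-0.012,0,0],[0,0,0],0.2],[[-0.012,0,0],[0,0,0],0.2],[[-0.012,0,0],[0,0,0],0.2],[[-0.008,0,0],[0,0,0],0.2],[[0,0,0],[0,0,0],0.2]])

```text
clock: 10.3
position: [0.4272, 0.1457, 0.1804]
tool_rot: [-3.14, 0.0, -2.997]
force: [-0.8, -0.1, -0.2]
grip_width: 0.0172
```

Call:
carry_out(targets=[[[-0.008,0,0],[0,0,0],0.2],[[0,0,0],[0,0,0],0.2]])

```text
clock: 10.55
position: [0.4292, 0.146, 0.1804]
tool_rot: [-3.14, 0.0, -2.997]
force: [-0.7, 0.3, -0.5]
grip_width: 0.0172
```

Call:
carry_out(targets=[[[-0.008,0,0],[0,0,0],0.2],[[0,0,0],[0,0,0],0.2]])

```text
clock: 10.8
position: [0.4312, 0.1463, 0.1804]
tool_rot: [-3.14, 0.0, -2.997]
force: [-0.8, -0.1, -0.6]
grip_width: 0.017
```

Call:
carry_out(targets=[[[-0.008,0,0],[0,0,0],0.2],[[0,0,0],[0,0,0],0.2]])

```text
clock: 11.05
position: [0.4332, 0.1466, 0.1804]
tool_rot: [-3.14, 0.0, -2.997]
force: [0.3, 0.8, 0.5]
grip_width: 0.017
```

Call:
carry_out(targets=[[[-0.008,0,0],[0,0,0],0.2],[[0,0,0],[0,0,0],0.2]])

```text
clock: 11.3
position: [0.4351, 0.1469, 0.1803]
tool_rot: [-3.139, 0.0, -2.997]
force: [1.1, 0.0, 0.4]
grip_width: 0.0171
```

Call:
carry_out(targets=[[[-0.008,0,0],[0,0,0],0.2],[[0,0,0],[0,0,0],0.2]])

```text
clock: 11.55
position: [0.4371, 0.1472, 0.1803]
tool_rot: [-3.14, 0.0, -2.997]
force: [0.7, 0.1, -0.1]
grip_width: 0.017
```

Call:
carry_out(targets=[[[-0.008,0,0],[0,0,0],0.2],[[0,0,0],[0,0,0],0.2]])

```text
clock: 11.8
position: [0.4391, 0.1474, 0.1803]
tool_rot: [-3.139, 0.0, -2.997]
force: [0.6, -1.0, 0.0]
grip_width: 0.0168
```

Call:
carry_out(targets=[[[-0.008,0,0],[0,0,0],0.2],[[0,0,0],[0,0,0],0.2]])

```text
clock: 12.05
position: [0.4406, 0.1476, 0.1803]
tool_rot: [-3.139, -0.001, -2.997]
force: [-4.8, -1.6, 2.5]
grip_width: 0.0169
```

Call:
carry_out(targets=[[[-0.006,0,0],[0,0,0],0.2],[[0,0,0],[0,0,0],0.2]])

```text
clock: 12.3
position: [0.4416, 0.1477, 0.1802]
tool_rot: [-3.139, -0.002, -2.997]
force: [-9.3, 0.6, 6.7]
grip_width: 0.0172
```

Call:
carry_out(targets=[[[0.01,0,0],[0,0,0],0.2],[[0.03,0,0],[0,0,0],0.2],[[0.03,0,0],[0,0,0],0.2],[[0,0,-0.06],[0,0,0],0.2],[[0,0,-0.12],[0,0,0],0],[[0,0,-0.16],[0,0,0],0],[[0,0,-0.12],[0,0,0],0],[[0,0,0],[0,0,0],0]])

```text
clock: 13.3
position: [0.4256, 0.1457, 0.2981]
tool_rot: [-3.14, 0.005, -2.998]
force: [0.0, -0.6, -0.7]
grip_width: -0.0002
```

```bash
python3 - <<'E'
from h import *
from workcell import bot,imaging
import cv2
plan(W(-.043,.064,.1),np.pi+.143,.14)
f=[imaging.grab_frame(n)["pixels"][:,:,::-1] for n in("top","side")]
cv2.imwrite("pics/p6.png",np.hstack([cv2.resize(f[0][185:285,190:270],(400,500),interpolation=cv2.INTER_CUBIC),cv2.resize(f[1][210:290,260:324],(400,500),interpolation=cv2.INTER_CUBIC)]))
E
```

```text
now [0.4256 0.1457 0.2981] [-3.14   0.005 -2.998] F [ 0.04 -0.64 -0.71] grip -0.0002 t 13.3 tip [0.4264 0.1455 0.1251]
goal tcp [0.4663 0.1458 0.2713] turn [-0.0004 -0.0431  0.0003] | shift if turned last [-0.1609 -0.0227  0.1079] | turned first [-0.1449 -0.0228  0.1286]
```

View pics/p6.png

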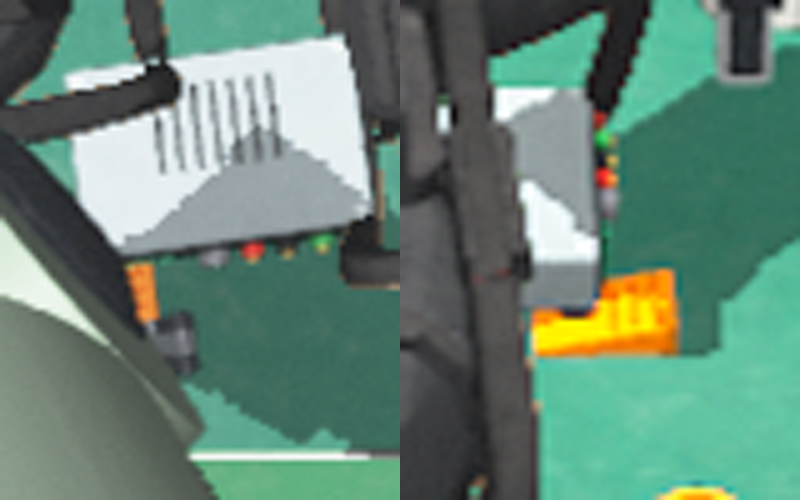

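Call:
carry_out(targets=[[[0,0,0],[0,-0.043,0],0],[[-0.05,-0.008,0],[0,0,0],0],[[-0.05,-0.008,0],[0,0,0],0],[[-0.045,-0.007,0.03],[0,0,0],0],[[0.0,0,0.1],[0,0,0],0],[[0,0,0.1],[0,0,0],0],[[0,0,0.06],[0,0,0],0],[[0,0,0],[0,0,0],0]])

```text
clock: 14.4
position: [0.4712, 0.1463, 0.2274]
tool_rot: [-3.139, 0.133, -2.997]
force: [0.3, 0.2, 1.1]
grip_width: -0.0002
```

```bash
python3 - <<'E'
from h import *
plan(W(-.043,.064,.04),np.pi+.143,.14)
P=lambda u,v,z:on("side",260+(u-400)/6.25,210+v/6.25,z)
F=P(598,262,.04);R=Ro.from_euler("z",-YB)
for q in ((535,355,0),(678,352,0)): print(R.apply(P(*q)-F)+[-.05,.075,0])
E
```

```text
now [0.4712 0.1463 0.2274] [-3.139  0.133 -2.997] F [0.27 0.17 1.15] grip -0.0002 t 14.4 tip [0.4939 0.1492 0.0559]
goal tcp [0.4663 0.1458 0.2113] turn [-0.0008 -0.0022  0.0006] | shift if turned last [0.0278 0.0008 0.0611] | turned first [0.0282 0.0006 0.0609]
[-0.02302624  0.084874   -0.04      ]
[-0.08387148  0.08425842 -0.04      ]
```

Call:
carry_out(targets=[[[0.028,0.001,0.03],[0,0,0],0],[[0,0,0.02],[0,0,0],0],[[0.001,0,0.008],[0,0,0],0],[[0.001,0,0.006],[0,0,0],0],[[0,0,0],[0,0,0],0]])

```text
clock: 15.02
position: [0.466, 0.146, 0.212]
tool_rot: [-3.139, 0.136, -2.997]
force: [-3.8, 0.6, 10.2]
grip_width: -0.0
```

Call:
carry_out(targets=[[[0.001,0,0.006],[0,0,0],0],[[0,0,0],[0,0,0],0]])

```text
clock: 15.28
position: [0.4659, 0.1461, 0.2112]
tool_rot: [-3.14, 0.137, -2.997]
force: [-9.5, -1.2, 32.5]
grip_width: 0.0002
```

Call:
carry_out(targets=[[[0,0,0.003],[0,0,0],0],[[0,0,0],[0,0,0],0]])

```text
clock: 15.52
position: [0.4659, 0.1461, 0.2109]
tool_rot: [-3.139, 0.137, -2.997]
force: [-14.9, -2.9, 47.0]
grip_width: 0.0003
```

Call:
carry_out(targets=[[[-0.001,0,-0.008],[0,0,0],0],[[0,0,0],[0,0,0],0],[[0,0,0],[0,0,0],0],[[0,0,0],[0,0,0],0]])

```text
clock: 16.02
position: [0.466, 0.146, 0.2119]
tool_rot: [-3.14, 0.136, -2.997]
force: [-3.9, -0.6, 12.4]
grip_width: 0.0
```

```bash
python3 - <<'E'
from h import *
from workcell import bot,imaging
import cv2
f=imaging.grab_frame("side")["pixels"][:,:,::-1]
plan(W(-.043,.064,.04),np.pi+.143,.14)
cv2.imwrite("pics/p7.png",cv2.resize(f[205:285,260:340],(600,600),interpolation=cv2.INTER_CUBIC))
E
```

```text
now [0.466  0.146  0.2119] [-3.14   0.136 -2.997] F [-3.98 -0.37 11.11] grip -0.0 t 16.075 tip [0.4894 0.149  0.0405]
goal tcp [0.4663 0.1458 0.2113] turn [-0.0006 -0.0012  0.0006] | shift if turned last [-0.0007 -0.0009  0.0024] | turned first [-0.0007 -0.0009  0.0024]
```

View pics/p7.png

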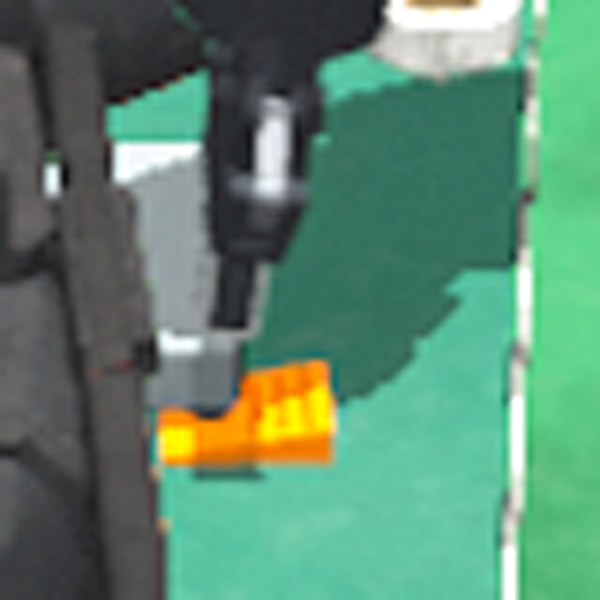

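```bash
python3 -c "
from workcell import bot,job
o=bot.observe();print(o['force'],o['clock']);print(job.job_done())"
```

```text
[-3.97946031 -0.37327702 11.11017286] 16.075
the job is handed in; nothing more can be done
None
```

The job is handed in at 16.1 s. The wedge is under the short foot and the fingers are still pressing the top corner above it; no verdict was reported.

- **First press:** the corner sank about 5.5 mm at a steady force of about 5 N, which is roughly 0.08 rad of rock. I released it, and the next picture showed the box level again.
- **Wedge:** I pushed it under the foot until the push rose to about 9 N, then took the fingers off it. In the side picture its thin edge sits about 18 mm past the foot's axis and within 2 mm sideways. The box had not visibly moved.
- **Final press:** the corner is now stiff, and pressing the tip about 1 mm lower raised the force from 10 N to 47 N instead of tipping the box.
- **One overshoot:** that 47 N was more than I meant to apply, above the 35 N end limit. I backed off to about 11 N steady before handing in. The last picture showed the box level on the wedge with the fingers clear of it.
- **Pictures:** I viewed 11, one past the budget.

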